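# Shut the curing oven's vent flap with the hook rod

## Task

The vent flap on the curing oven's roof stands open. Take the hook rod from its rest, put the hook through the ring eye on the flap's edge and pull the flap over until it clicks home, then bed its seal with a firm steady pull of about 12 N, never straining the eye; then unhook and lay the rod back in its rest. The oven is hot, so keep the gripper and arm off it, and leave the other things on the bench where they are.

Things in the scene. Friction and masses are not known exactly. Their poses are not given: they have to be found in the camera images.
- oven: Bench curing oven, cream sheet metal, fixed, 240 deep x 280 wide x 197 mm high; hot, only the rod may touch it. Origin: centre of its underside; own -x is the front (glass door, black bar handle out to x = -155 at height 158 mm), +z up. On its roof stands a small aluminium exhaust cowl whose mouth slopes down backwards at 50 deg and carries the flap.
- cowl (a point): Middle of the top edge of the cowl's upright front wall, at x = -8, y = 0, z = 295 mm of the oven. The cowl is 165 mm wide (y); from this edge its mouth slopes down to the hinge line. The rod must pass above this edge to reach the open flap's eye.
- hinge (a point): Middle of the flap's hinge line, at x = 70, y = 0, z = 205 mm of the oven; the line runs along the oven's y.
- flap (a joint): Steel vent flap 118 x 165 x 3 mm, 0.18 to 0.35 kg. 0 = shut on its seal; grows (rad) as it opens up and backwards (to the oven's +x); starts at 0.85 to 1.1. A stiff hinge keeps it wherever it is left (1 to 4 N at the eye moves it). Over the last 0.08 rad a spring latch resists, by some 4 to 8 N at the eye; past 0.02 rad it clicks and holds at 0. Then a firm pull, 11 to 15 N, beds the seal.
- eye (a point): Centre of the ring eye on the middle of the flap's free edge: steel ring, hole 16, wire 5, outside 26 mm; strained above 20 N. The hole's axis is the oven's y, parallel to the hinge, so the hook goes in sideways. In the oven's frame it is at x = 70 - 140 cos(a), y = 0, z = 207 + 140 sin(a) mm within 2 mm, a = 50 deg + flap angle. Frame turns with the flap.
- rod: Hook rod, 355 mm, 0.16 kg: flat-sided wooden handle 24 wide (y) x 22 high (z), from x = -120 to 45 mm; steel shaft 8 mm thick to x = 235 mm; there an L hook, a straight finger 6 mm thick out sideways to its tip at x = 230, y = -34 mm (right, seen along the rod). Origin on the handle's centre line, 12 mm behind the centre of mass: grip here. Lies level with +z up.
- hook (a point): Middle of the hook's finger, at x = 232.5, y = -19, z = 0 mm in the rod's frame; the finger's tip is 15 mm beyond it (to the rod's -y). Axes as the rod's.
- rest: Plywood rest, fixed: board 260 x 85 x 8 mm with two open-topped U cradles, 36 mm wide inside, 14 mm thick: at x = -90 (seat 35, cheeks 55 mm high, for the handle) and x = 120 mm (seat 42, cheeks 62 mm high, for the shaft). Origin: underside, 15 mm behind the board's centre; +x the way the rod points. The rod lies home with its origin at about x = 0, y = 0, z = 46 mm, axes alike.
- core0: Loose steel ring core, 54 mm outside, 42 mm hole, 30 mm high; origin under its centre. Leave alone.
- core1: Loose steel ring core, 54 mm outside, 42 mm hole, 30 mm high; origin under its centre. Leave alone.
- core2: Loose steel ring core, 54 mm outside, 42 mm hole, 30 mm high; origin under its centre. Leave alone.
- jar: Small green glass jar with lid, 60 mm diameter, 55 mm high; origin under its centre. Leave alone.
- bobbin: Black plastic bobbin, 68 mm diameter, 32 mm high; origin under its centre. Leave alone.
- caliper: Caliper in its open wooden case, 210 x 85 x 20 mm; origin under its centre. Leave alone.
- spool: White spool of copper wire, 70 mm diameter, 50 mm high; origin under its centre. Leave alone.

How it is judged (in metres and radians):
On the way, in this order (a step that is already met when the one before it is completed fails the run):
1. the hook's finger is through the ring eye while the flap still stands open (distance between hook and eye below 0.014 m and value of joint flap above 0.6 rad), for 0.1 s.
2. the flap is home and the hook, still in the eye, pulls it firmly onto its seal with at least 10 N (distance between hook and eye below 0.014 m and value of joint flap below 0.012 rad and contact force between rod and oven above 10 N), for 0.15 s.
At the end, for the whole second after the job is handed in: the flap is home (joint below 0.012 rad); the rod lies still in both cradles of its rest, hook end over the same end as before: its origin within 30 mm along and 15 mm across the home place, 38 to 53 mm above the rest's underside, level within 0.1 rad (value of joint flap below 0.012 rad and x of rod in the frame of rest between -0.03 and 0.03 m and y of rod in the frame of rest between -0.015 and 0.015 m and z of rod in the frame of rest between 0.038 and 0.053 m and angle between rod's own z axis and vertical below 0.1 rad and angle between the x axis of rod and the x axis of rest, either way round below 0.12 rad and x of hook in the frame of rest above 0.15 m and linear speed of rod below 0.02 m/s); the robot touches nothing.
It fails at once if the rod loads the flap, its eye or the oven with more than 20 N (contact force between rod and oven above 20 N).
It fails at once if the gripper or arm touches the hot oven or its flap (contact force between any of the fingers, the arm and oven above 0.5 N).
It fails at once if one of the other things is moved by more than 20 mm (distance of any of core0, core1, core2, jar, bobbin, caliper, spool from where it was at the start of the episode above 0.02 m).
It also fails if it takes over 64 s, if anything falls off the work surface, if the arm or the gripper's body presses on something with over 40 N, if the wrist force passes 120 N, or if a joint passes its speed limit or range.

## Robot

A 6-joint arm with a two-finger parallel gripper is mounted at the origin on the work surface. World frame = base frame: x ahead of the robot, y to its left, z up, the work surface at z = 0. Lengths are in m, angles in degrees, forces in N, time in s.
With the tool pointing down it reaches from about 0.35 to 0.875 m from the base axis. Payload 4.2 kg.
Tool frame: the origin (TCP) lies between the finger pads; the fingertips stand 25 mm ahead of it and the grasp point (between the pads) lies 6 mm ahead of it (r.tips_ahead is the distance from the TCP to the fingertips, in m); z points along the fingers, y is the direction in which the jaws open and shut (so a half turn about z gives the same grasp; the last joint's range is limited). The gripper opens to 87 mm and grips with 3 to 60 N. Pads are 19 mm wide; open, the fingers measure 117 mm over their backs; the gripper's body (75 mm by 190 mm) begins 51 mm behind the grasp point.
Start: joints at [-61.329, 22.042, 0.453, 0, -68.411, -14.817], TCP at [0.15, -0.607, 0.209] pointing down, gripper open.
Joint ranges: [-179.83, 179.83], [-69.29, 118.12], [-61.27, 80.66], [-181.25, 117.63], [-171.15, -9.14], [-177.46, 177.46]. Speed limits (degrees/s): [159.86, 159.86, 180, 180, 180, 180].

## Interface

Orientations are given as a 3x3 rotation matrix whose columns are the frame's x, y, z axes.
In Python, from station import r, vision, finish_job gives the robot as it stands.
- The arm moves only by the shell command python3 -m jog 'ROWS'. ROWS is a JSON object of lists of equal length, an entry for each row: "rot": the turn, a rotation vector about the world's x, y, z in degrees, a list of three; "delta_pos": the shift along the world's x, y, z in mm, a list of three; "grip": the opening in per cent of the stroke, from 0 (shut) to 100 (fully open). A call has 1 to 10 rows; each row shifts and turns the commanded pose from where the row before left it; what a row does not reach is not made up. A row lasts 1/12 s, in which the tool goes at most 41.7 mm and 7.16 degrees, less where a joint would pass 70% of its speed; a pose out of reach is approached as far as the arm can. A call with a gripper value outside its range is refused whole. The fingers move at their own pace and stop on an object; the grip force is fixed at half the most. Time passes only in rows, so rows that do not move let the fingers close. It gives the time, the measured TCP pose, the force and the opening at its end, in the units of the state.
- r.sense(): the state, without advancing time (a new reading comes with each control period).
- vision.capture(name): name is "side" or "top" or "wrist"; returns a dict with "frame" (384x512x3 uint8, red, green, blue), "K" (3x3 intrinsics, pixels), "k1" (the pictures are not rectified: a ray, as slopes to the right and down, at radius r is drawn at 1 + k1 r^2 times it, then the intrinsics apply), "xyz" and "orientation" of the camera in the world. Camera axes: x right, y up, looking along -z (the intrinsics and any distortion apply to the point x, -y, -z); pixel columns grow to the right and rows downward; lengths in m; the calibration is good to about 2 mm. A picture is of the moment at which its call begins. There is no depth.
- finish_job(): hands the job in, once; it reports no verdict.
The state is a dict: "time_s": time; "joints": joint angles; "joint_velocities": joint speeds; "effort": joint torques, N m; "tcp_pos": TCP position; "ee_rot": TCP orientation; "wrist_force": force on the tool from outside, world axes, zero at the start; "moment": the same for the moment, N m; "gripper_width": opening from 0.0 (shut) to 1.0 (fully open).
Only numpy, scipy, OpenCV 4.12 (cv2) and the standard library are available. Lean on these libraries where they do the work, as an engineer would, in place of code of your own. Each camera call takes 0.05 s, during which the arm holds its last target. There are 200 camera calls.

## Working session

There is one attempt and no reset: what is moved stays moved. The work goes in short steps, Python scripts to look and compute and a shell command to move; the robot and the scene stay as the last step left them, time stands still between calls to the robot, and variables do not carry over. Pictures are saved under pics/ and viewed, about 8 in all and at most 12, crops included, and the job is handed in when it is done.

```bash
ls; mkdir -p pics
cat > h.py <<'E'
from station import r, vision, finish_job
import numpy as np, cv2
def cap(n,save=None):
    c=vision.capture(n)
    if save: cv2.imwrite('pics/'+save,c['frame'][:,:,::-1])
    return c
def rays(c,px):
    px=np.atleast_2d(np.array(px,float)); K=c['K']; K=np.array(K)
    d=np.c_[(px[:,0]-K[0,2])/K[0,0],(px[:,1]-K[1,2])/K[1,1]]
    u=d.copy()
    for _ in range(20): u=d/(1+c['k1']*(u**2).sum(1,keepdims=True))
    v=np.c_[u[:,0],-u[:,1],-np.ones(len(u))]@np.array(c['orientation']).T
    return np.array(c['xyz']),v
def plane(c,px,z):
    o,v=rays(c,px); return o+v*((z-o[2])/v[:,2])[:,None]
def proj(c,P):
    P=np.atleast_2d(P); q=(P-np.array(c['xyz']))@np.array(c['orientation'])
    s=np.c_[q[:,0],-q[:,1]]/(-q[:,2:]); s=s*(1+c['k1']*(s**2).sum(1,keepdims=True))
    K=np.array(c['K']); return np.c_[s[:,0]*K[0,0]+K[0,2],s[:,1]*K[1,1]+K[1,2]]
def tri(c1,p1,c2,p2):
    o1,a=rays(c1,p1);o2,b=rays(c2,p2);a=a[0]/np.linalg.norm(a[0]);b=b[0]/np.linalg.norm(b[0])
    t=np.linalg.lstsq(np.c_[a,-b],o2-o1,rcond=None)[0]
    return (o1+a*t[0]+o2+b*t[1])/2, np.linalg.norm(o1+a*t[0]-o2-b*t[1])
E
python3 - <<'E'
from h import *
a=cap('top','top0.png');b=cap('side','side0.png')
for c in (a,b): print(c['xyz'],c['orientation'],c['K'],c['k1'])
print(r.sense())
E
```

```text
pics
[ 0.5345424  -0.09839439  1.11048019] [[ 0.0254113   0.99596635 -0.086054  ]
 [-0.99936666  0.02316406 -0.02701305]
 [-0.02491073  0.08668594  0.9959242 ]] [[347.23180614   0.         263.28131864]
 [  0.         347.23180614 191.86651359]
 [  0.           0.           1.        ]] -0.025200070242231296
[0.19832573 0.65310098 1.2078174 ] [[-0.88283764  0.35944707 -0.30231689]
 [-0.46964918 -0.68276479  0.55969803]
 [-0.00522951  0.63610537  0.77158448]] [[491.15070916   0.         250.21768203]
 [  0.         491.15070916 195.91922189]
 [  0.           0.           1.        ]] 0.04560798900703512
{'time_s': 0.1, 'joints': array([-6.13302991e+01,  2.20867776e+01,  3.89342682e-01, -2.44625073e-02,
       -6.84108102e+01, -1.48192675e+01]), 'joint_velocities': array([ 0.04680109, -0.04517572,  0.19934286,  0.08395386, -0.02025384,
       -0.13595852]), 'effort': array([ 1.10074811e-04, -3.91688991e+01,  1.87934929e+01,  4.23189014e+00,
        1.34379117e-02, -7.20734874e-05]), 'tcp_pos': array([ 0.14953095, -0.60628603,  0.20837862]), 'ee_rot': array([[-9.70961596e-01, -2.39234753e-01, -5.58035301e-04],
       [-2.39235383e-01,  9.70959843e-01,  1.84804873e-03],
       [ 9.97123877e-05,  1.92788613e-03, -9.99998137e-01]]), 'wrist_force': array([-0.18509308, -0.64328989,  0.61678057]), 'moment': array([0.02550532, 0.03714143, 0.02791744]), 'gripper_width': 0.9991162092212372}
```

View pics/top0.png

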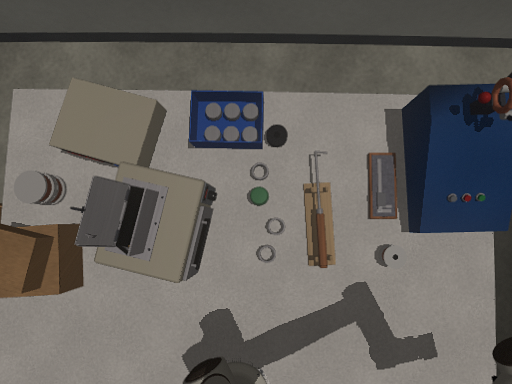

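View pics/side0.png

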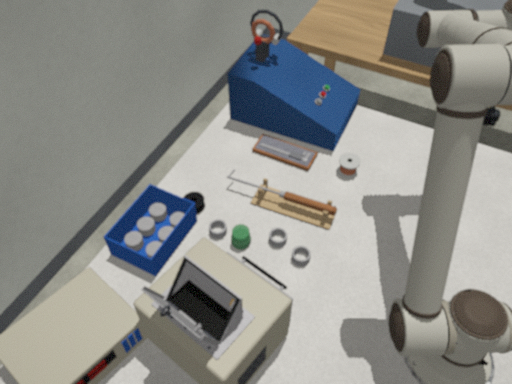

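The top view shows the oven at about (155,222) with its front facing image right, the flap at (103,212) with its eye at about (75,209), and the rod from (322,265) to (317,153). The side view shows the same layout. Next I'll enlarge the details.

Run:
```python
import cv2,numpy as np
t=cv2.imread('pics/top0.png');s=cv2.imread('pics/side0.png')
a=cv2.resize(t[155:285,65:220],None,fx=2.55,fy=2.3*1.1087,interpolation=3) # x65 y155
b=cv2.resize(t[145:275,290:345],None,fx=2.55,fy=2.55,interpolation=3)
c=cv2.resize(s[230:384,120:300],None,fx=2.2,fy=1.6,interpolation=3)
d=cv2.resize(s[160:240,215:345],None,fx=2.9,fy=2.9,interpolation=3)
im=np.zeros((600,800,3),np.uint8)
for i,(x,y) in ((a,(0,0)),(b,(400,0)),(c,(0,340)),(d,(400,340))):
    h=min(i.shape[0],600-y);w=min(i.shape[1],800-x);im[y:y+h,x:x+w]=i[:h,:w]
cv2.imwrite('pics/z1.png',im)
```

```text
(no output)
```

View pics/z1.png

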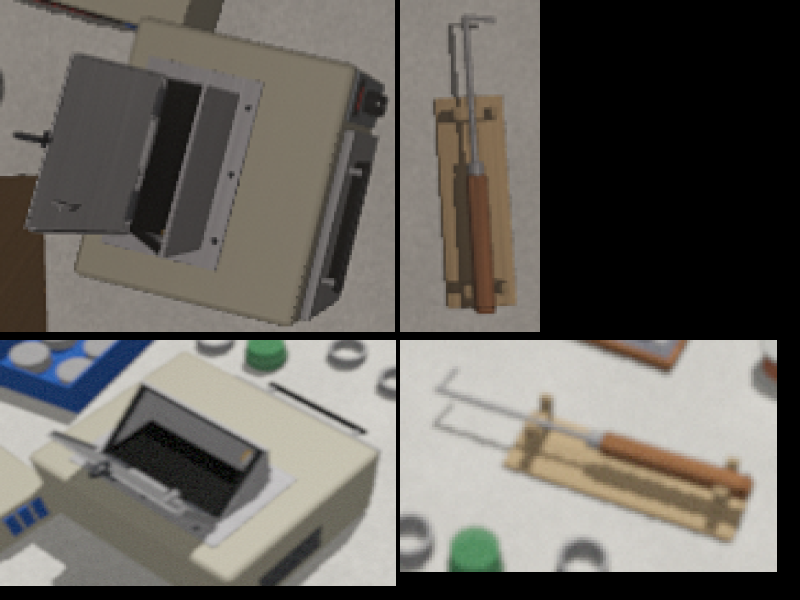

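Run:
```python
from h import *
a=cap('top');b=cap('side')
A=lambda L:[(65+x/2.55,155+y/2.55) for x,y in L]
C=lambda L:[(120+x/2.2,230+(y-340)/1.6) for x,y in L]
B=lambda L:[(290+(x-400)/2.55,145+y/2.55) for x,y in L]
D=lambda L:[(215+(x-400)/2.9,160+(y-340)/2.9) for x,y in L]
P=plane(a,A([(140,17),(357,67),(296,323),(77,271)]),.195)[:,:2]
print(P, P.mean(0)); 
for i in range(4): d=P[(i+1)%4]-P[i]; print(np.linalg.norm(d),np.degrees(np.arctan2(d[1],d[0])))
print('eye',tri(a,A([(32,136)])[0],b,C([(98,467)])[0]))
print('hook corner',tri(a,B([(466,19)])[0],b,D([(438,389)])[0]))
print('hook tip',tri(a,B([(495,20)])[0],b,D([(458,371)])[0]))
print('rod: handle end(top) shaft start',plane(a,B([(485,310),(476,172),(466,19)]),.05))
print('board corners',plane(a,B([(446,307),(517,303),(502,95),(434,99)]),.008))
# oven fits: door bottom etc
f=P;
```

```text
[[0.68667953 0.31681579]
 [0.63838181 0.08263203]
 [0.37327259 0.13518379]
 [0.41858172 0.36749765]] [0.52922891 0.22553231]
0.2391123239760102 -101.65321335492132
0.27026761634898516 168.78778890558024
0.23669103596016147 78.96390643379206
0.2728462695926935 -10.70500370888448
eye (array([0.55420529, 0.34671952, 0.33253487]), np.float64(0.00027894773213070007))
hook corner (array([ 0.7543033 , -0.22996824,  0.040857  ]), np.float64(0.0007054554081518482))
hook tip (array([ 0.7526787 , -0.26698923,  0.03558841]), np.float64(0.0040197283629982185))
rod: handle end(top) shaft start [[ 0.4052513  -0.2557079   0.05      ]
 [ 0.56736186 -0.24311032  0.05      ]
 [ 0.75209654 -0.22897406  0.05      ]]
board corners [[ 0.40247827 -0.21423872  0.008     ]
 [ 0.40963131 -0.30091192  0.008     ]
 [ 0.66544741 -0.28011492  0.008     ]
 [ 0.65848852 -0.19546409  0.008     ]]
```

Estimates so far:
- Oven: centre (0.529, 0.226), yaw about 78.9°.
- Eye: about (0.554, 0.347, 0.334), flap about 1.09 rad.
- Rod: origin (0.525, -0.246, 0.046), yaw 4.4°.

I'll move above the rod.

```bash
python3 -m jog '{"delta_pos":[[25,24,-4],[25,24,-4],[25,24,-4],[25,24,-4],[25,24,-4],[25,24,-4],[25,24,-4],[25,24,-4],[25,24,-4],[25,24,-4]],"rot":[[0,0,-0.94],[0,0,-0.94],[0,0,-0.94],[0,0,-0.94],[0,0,-0.94],[0,0,-0.94],[0,0,-0.94],[0,0,-0.94],[0,0,-0.94],[0,0,-0.94]],"grip":[100,100,100,100,100,100,100,100,100,100]}'; python3 -m jog '{"delta_pos":[[25,24,-4],[25,24,-4],[25,24,-4],[25,24,-4],[25,24,-4],[0,0,0]],"rot":[[0,0,0],[0,0,0],[0,0,0],[0,0,0],[0,0,0],[0,0,0]],"grip":[100,100,100,100,100,100]}'
python3 - <<'E'
from h import *
s=r.sense();print(s['tcp_pos'],s['ee_rot'],s['wrist_force'],s['joints'])
c=cap('wrist','w0.png');print(c['xyz'],c['orientation'])
E
```

```text
time_s: 1.03
tcp_pos: [0.4006, -0.3653, 0.1692]
ee_rot: [[-0.997, -0.077, 0.0], [-0.077, 0.997, 0.0], [-0.0, 0.0, -1.0]]
wrist_force: [0.8, -0.1, 0.5]
gripper_width: 0.999
time_s: 1.53
tcp_pos: [0.5282, -0.2433, 0.1482]
ee_rot: [[-0.997, -0.083, 0.0], [-0.083, 0.997, 0.0], [-0.0, 0.0, -1.0]]
wrist_force: [-0.3, -0.4, 1.0]
gripper_width: 1.0
[ 0.52824203 -0.24327681  0.14820136] [[-9.96570252e-01 -8.27496754e-02  4.73105271e-04]
 [-8.27495439e-02  9.96570333e-01  2.90955011e-04]
 [-4.95559110e-04  2.50807863e-04 -9.99999846e-01]] [-0.32461456 -0.39117146  0.98436996] [-8.79124430e+00  2.07210290e+01 -1.08823084e+01 -2.42139084e-02
 -5.83724242e+01 -7.64494310e+01]
[ 0.45135538 -0.24918315  0.32428982] [[-8.29107796e-02 -9.56395743e-01 -2.80058897e-01]
 [ 9.96556920e-01 -7.96620771e-02 -2.29838789e-02]
 [-3.28389484e-04 -2.81000243e-01  9.59707641e-01]]
```

View pics/w0.png

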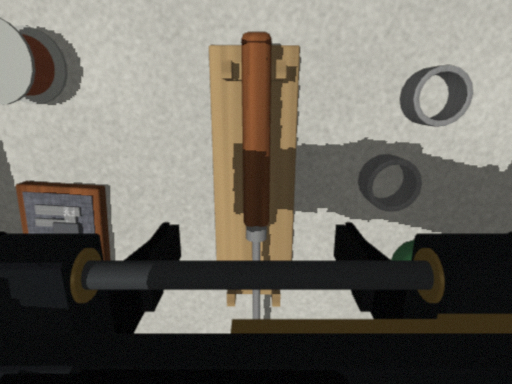

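The wrist view shows the handle running from (257,35) to (256,228), centred between the jaws. I'll measure its axis and end.

Run:
```python
from h import *
c=cap('wrist');R=c['frame'].astype(int)
# handle: redder than ply
m=(R[...,0]>1.9*R[...,2])&(R[...,0]>1.5*R[...,1])&(R[...,0]>40); m[:,:200]=0;m[:,310:]=0
ys,xs=np.nonzero(m); print(ys.min(),ys.max())
for y in (45,80,110,140,170,200,220):
    x=xs[ys==y]; 
    if len(x): print(y,x.min(),x.max(),plane(c,[((x.min()+x.max()+1)/2,y)],.057)[0])
print(plane(c,[(257,33),(256,228)],.052))
```

```text
36 227
45 244 271 [ 0.40974138 -0.25291301  0.057     ]
80 244 271 [ 0.43553726 -0.25077048  0.057     ]
110 244 270 [ 0.45892257 -0.24924271  0.057     ]
140 244 270 [ 0.48351669 -0.24721101  0.057     ]
170 245 269 [ 0.50945432 -0.24506833  0.057     ]
200 245 269 [ 0.53684864 -0.24280531  0.057     ]
220 246 269 [ 0.55594516 -0.24076974  0.057     ]
[[ 0.40039222 -0.25446616  0.052     ]
 [ 0.56608949 -0.24179263  0.052     ]]
```

```bash
python3 -m jog '{"delta_pos":[[-7,-1,-20],[0,0,-25],[0,0,-25],[0,0,-16],[0,0,-10],[0,0,0],[0,0,0],[0,0,0],[0,0,0],[0,0,0]],"rot":[[0,0,0],[0,0,0],[0,0,0],[0,0,0],[0,0,0],[0,0,0],[0,0,0],[0,0,0],[0,0,0],[0,0,0]],"grip":[100,100,100,100,100,100,0,0,0,0]}'; python3 -m jog '{"delta_pos":[[0,0,0],[0,0,0],[0,0,0],[0,0,0],[0,0,5],[0,0,15],[0,0,20],[0,0,20],[0,0,20],[0,0,20]],"rot":[[0,0,0],[0,0,0],[0,0,0],[0,0,0],[0,0,0],[0,0,0],[0,0,0],[0,0,0],[0,0,0],[0,0,0]],"grip":[0,0,0,0,0,0,0,0,0,0]}'
```

```text
time_s: 2.47
tcp_pos: [0.5184, -0.248, 0.0546]
ee_rot: [[-0.997, -0.078, 0.002], [-0.078, 0.997, -0.0], [-0.002, -0.001, -1.0]]
wrist_force: [0.4, -0.2, -0.2]
gripper_width: 0.779
time_s: 3.3
tcp_pos: [0.5176, -0.2478, 0.1547]
ee_rot: [[-0.997, -0.078, 0.0], [-0.078, 0.997, -0.0], [-0.0, -0.0, -1.0]]
wrist_force: [0.0, -0.0, 0.1]
gripper_width: 0.044
```

The jaws close more slowly than I allowed for, and I lifted before they held. I'll reopen and check that the rod hasn't moved.

```bash
python3 -m jog '{"delta_pos":[[0,0,0],[0,0,0],[0,0,0],[0,0,0],[0,0,0],[0,0,0],[0,0,0],[0,0,0],[0,0,0],[0,0,0]],"rot":[[0,0,0],[0,0,0],[0,0,0],[0,0,0],[0,0,0],[0,0,0],[0,0,0],[0,0,0],[0,0,0],[0,0,0]],"grip":[100,100,100,100,100,100,100,100,100,100]}'
python3 - <<'E'
from h import *
print(r.sense()['tcp_pos'])
c=cap('wrist','w1.png');R=c['frame'].astype(int)
m=(R[...,0]>1.9*R[...,2])&(R[...,0]>1.5*R[...,1])&(R[...,0]>40); m[:,:200]=0;m[:,310:]=0
ys,xs=np.nonzero(m); print(ys.min(),ys.max())
for y in (45,80,110,140,170,200,220):
    x=xs[ys==y]; 
    if len(x): print(y,x.min(),x.max(),plane(c,[((x.min()+x.max()+1)/2,y)],.057)[0])
b=cap('side')['frame'];t=cap('top')['frame']
im=np.hstack([c['frame'][:,150:400],cv2.resize(b[160:240,215:345],None,fx=3,fy=3)[:240,:390].repeat(1,0) if 0 else cv2.copyMakeBorder(cv2.resize(b[160:240,215:345],None,fx=3,fy=3),0,144,0,0,cv2.BORDER_CONSTANT)])
cv2.imwrite('pics/z2.png',im[:,:,::-1])
E
```

```text
time_s: 4.13
tcp_pos: [0.5177, -0.2478, 0.1533]
ee_rot: [[-0.997, -0.078, -0.0], [-0.078, 0.997, 0.0], [0.0, 0.0, -1.0]]
wrist_force: [0.5, 0.7, 0.7]
gripper_width: 0.716
[ 0.51767167 -0.24777897  0.15325244]
49 234
80 247 273 [ 0.42649819 -0.25159176  0.057     ]
110 247 273 [ 0.45027002 -0.24966066  0.057     ]
140 248 272 [ 0.47530954 -0.24762659  0.057     ]
170 249 272 [ 0.50168639 -0.24503887  0.057     ]
200 248 272 [ 0.52962017 -0.24321469  0.057     ]
220 249 271 [ 0.54910946 -0.24163149  0.057     ]
```

View pics/z2.png

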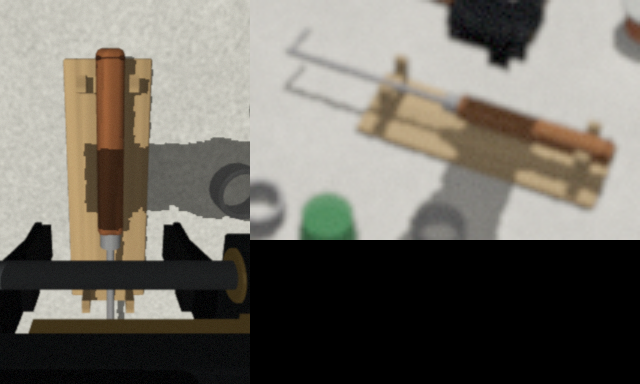

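The rod is undisturbed, with the handle centre at about y = -0.244. I'll correct by +4, +4 mm, descend, and give the jaws plenty of time to close.

```bash
python3 -m jog '{"delta_pos":[[4,4,-20],[0,0,-30],[0,0,-30],[0,0,-14],[0,0,-7],[0,0,0],[0,0,0],[0,0,0],[0,0,0],[0,0,0]],"rot":[[0,0,0],[0,0,0],[0,0,0],[0,0,0],[0,0,0],[0,0,0],[0,0,0],[0,0,0],[0,0,0],[0,0,0]],"grip":[100,100,100,100,100,0,0,0,0,0]}'; for i in 1; do python3 -m jog '{"delta_pos":[[0,0,0],[0,0,0],[0,0,0],[0,0,0],[0,0,0],[0,0,0],[0,0,0],[0,0,0],[0,0,0],[0,0,0]],"rot":[[0,0,0],[0,0,0],[0,0,0],[0,0,0],[0,0,0],[0,0,0],[0,0,0],[0,0,0],[0,0,0],[0,0,0]],"grip":[0,0,0,0,0,0,0,0,0,0]}'; done
```

```text
time_s: 5.12
tcp_pos: [0.5225, -0.244, 0.0536]
ee_rot: [[-0.997, -0.078, 0.002], [-0.078, 0.997, -0.0], [-0.002, -0.001, -1.0]]
wrist_force: [-0.2, 1.2, 0.1]
gripper_width: 0.708
time_s: 5.95
tcp_pos: [0.5217, -0.2438, 0.0523]
ee_rot: [[-0.997, -0.078, -0.0], [-0.078, 0.997, 0.0], [0.0, 0.0, -1.0]]
wrist_force: [-0.7, -0.5, -0.5]
gripper_width: 0.021
```

Run:
```python
from h import *
print(r.sense()['gripper_width'],r.sense()['wrist_force'])
c=cap('wrist')['frame'];b=cap('side')['frame']
cv2.imwrite('pics/z3.png',np.hstack([c[:,130:400],cv2.resize(b[140:268,215:387],None,fx=3,fy=3)])[:,:,::-1])
```

```text
0.02097422233403547 [-0.74167061 -0.45718154 -0.4754857 ]
```

View pics/z3.png

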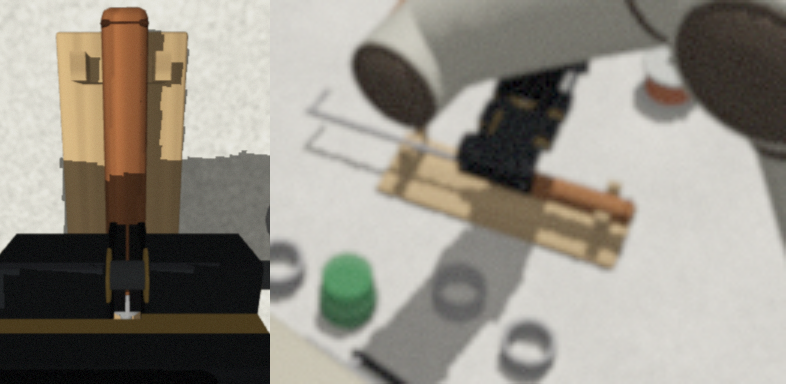

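Run:
```python
from h import *
c=cap('wrist');s=r.sense();T=s['tcp_pos'];Rt=s['ee_rot']
print(c['K'],c['xyz'],T)
for d in (-.02,0,.006,.025):
  for w in (-.0435,-.012,0,.012,.0435): print(d,w,proj(c,T+Rt@[0,w,d])[0].round(0),end=' ')
  print()
R=c['frame'].astype(int)
m=(R[...,0]>1.9*R[...,2])&(R[...,0]>1.5*R[...,1])&(R[...,0]>40); m[:,:200]=0;m[:,310:]=0
for y in (40,100,150,190,215,230):
    x=np.nonzero(m[y])[0]
    if len(x):
        for z in (.02,.057): p=plane(c,[(x.min(),y),(x.max()+1,y)],z);print(y,x.min(),x.max(),z,p[0],np.linalg.norm(p[0]-p[1]))
```

```text
[[314.1013217    0.         256.95533593]
 [  0.         314.1013217  189.79154683]
 [  0.           0.           1.        ]] [ 0.44485166 -0.24924081  0.22845649] [ 0.5216884  -0.24379459  0.05233646]
-0.02 -0.0435 [176. 245.] -0.02 -0.012 [234. 245.] -0.02 0 [256. 245.] -0.02 0.012 [278. 245.] -0.02 0.0435 [336. 245.] 
0 -0.0435 [185. 230.] 0 -0.012 [236. 230.] 0 0 [256. 230.] 0 0.012 [276. 230.] 0 0.0435 [328. 230.] 
0.006 -0.0435 [187. 226.] 0.006 -0.012 [237. 226.] 0.006 0 [256. 226.] 0.006 0.012 [275. 226.] 0.006 0.0435 [326. 226.] 
0.025 -0.0435 [193. 215.] 0.025 -0.012 [239. 215.] 0.025 0 [256. 215.] 0.025 0.012 [274. 215.] 0.025 0.0435 [320. 215.] 
40 232 277 0.02 [ 0.41235553 -0.26708274  0.02      ] 0.02791508665287658
40 232 277 0.057 [ 0.41812343 -0.26391588  0.057     ] 0.022960296276123775
100 234 276 0.02 [ 0.44722111 -0.26386375  0.02      ] 0.02743886730882795
100 234 276 0.057 [ 0.44680055 -0.26126825  0.057     ] 0.022568603519882477
150 235 275 0.02 [ 0.47917769 -0.26135971  0.02      ] 0.027336257606816294
150 235 275 0.057 [ 0.47308499 -0.25920866  0.057     ] 0.022484206534543052
190 237 274 0.02 [ 0.50681933 -0.2583613   0.02      ] 0.026279065624098288
190 237 274 0.057 [ 0.49582038 -0.25674246  0.057     ] 0.021614660921241244
215 237 274 0.02 [ 0.5252342  -0.25725365  0.02      ] 0.026904981303474233
215 237 274 0.057 [ 0.5109667  -0.25583141  0.057     ] 0.022129479650663374
230 237 238 0.02 [ 0.53671031 -0.25656336  0.02      ] 0.001436679292510261
230 237 238 0.057 [ 0.52040585 -0.25526364  0.057     ] 0.0011816757948844956
```

Run:
```python
from h import *
print(r.tips_ahead,[a for a in dir(r) if a[0]!='_'])
c=cap('wrist')['frame'];w=cv2.imread('pics/w1.png')[:,:,::-1]
cv2.imwrite('pics/z4.png',np.hstack([cv2.resize(c[180:330,215:300],None,fx=4,fy=4),cv2.resize(w[180:330,170:345],None,fx=2.6,fy=4)])[:,:,::-1])
```

```text
0.025 ['PlanningError', 'sense', 'tips_ahead']
```

View pics/z4.png

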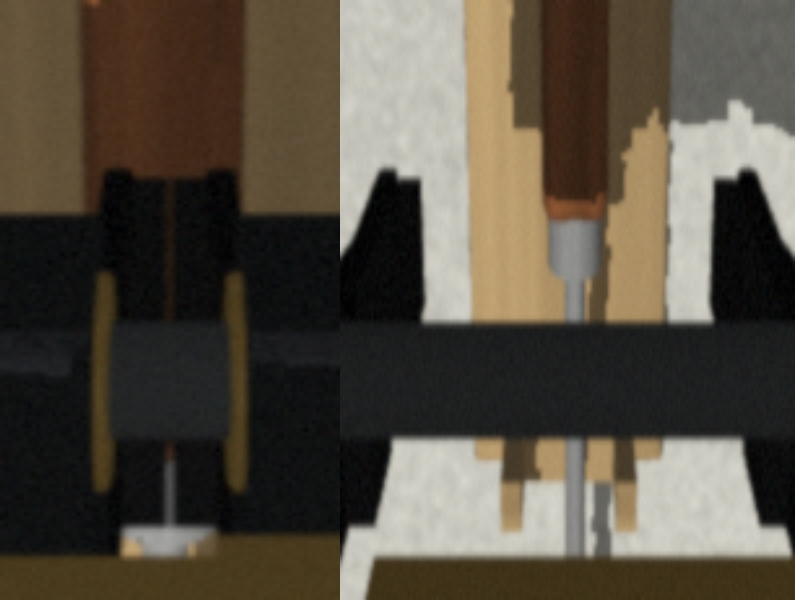

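The close-up shows the pads shut (a gap of about 2 mm at column 257) above the handle. From the gap's scale, the fingertips are about 35 mm higher than the documented 25 mm ahead of the TCP. I'll open, go about 33 mm lower (still above the board) and close again.

```bash
python3 -m jog '{"delta_pos":[[0,0,0],[0,0,0],[0,0,0],[0,0,0],[0,0,0],[0,0,0],[0,0,0],[0,0,-8],[0,0,-8],[0,0,-4]],"rot":[[0,0,0],[0,0,0],[0,0,0],[0,0,0],[0,0,0],[0,0,0],[0,0,0],[0,0,0],[0,0,0],[0,0,0]],"grip":[60,60,60,60,60,60,60,60,60,60]}';  python3 -m jog '{"delta_pos":[[0,0,-5],[0,0,-5],[0,0,-3],[0,0,0],[0,0,0],[0,0,0],[0,0,0],[0,0,0],[0,0,0],[0,0,0]],"rot":[[0,0,0],[0,0,0],[0,0,0],[0,0,0],[0,0,0],[0,0,0],[0,0,0],[0,0,0],[0,0,0],[0,0,0]],"grip":[60,60,60,0,0,0,0,0,0,0]}'
```

```text
time_s: 6.98
tcp_pos: [0.5207, -0.2435, 0.0307]
ee_rot: [[-0.997, -0.077, -0.002], [-0.077, 0.997, 0.001], [0.002, 0.001, -1.0]]
wrist_force: [0.1, -1.3, 0.2]
gripper_width: 0.586
time_s: 7.82
tcp_pos: [0.5219, -0.2439, 0.0197]
ee_rot: [[-0.997, -0.078, 0.001], [-0.078, 0.997, -0.0], [-0.001, -0.0, -1.0]]
wrist_force: [-0.3, -0.6, 1.2]
gripper_width: 0.267
```

The handle is held (opening about 23 mm). I'll lift straight up.

```bash
python3 -m jog '{"delta_pos":[[0,0,0],[0,0,5],[0,0,20],[0,0,35],[0,0,35],[0,0,35],[0,0,35],[0,0,35],[0,0,35],[0,0,35]],"rot":[[0,0,0],[0,0,0],[0,0,0],[0,0,0],[0,0,0],[0,0,0],[0,0,0],[0,0,0],[0,0,0],[0,0,0]],"grip":[0,0,0,0,0,0,0,0,0,0]}';  python3 -m jog '{"delta_pos":[[0,0,35],[0,0,35],[0,0,20],[-6,20,0],[-6,30,0],[-6,30,0],[-6,30,0],[-6,30,0],[-6,30,0],[-6,30,0]],"rot":[[0,0,0],[0,0,0],[0,0,0],[0,0,6],[0,0,6],[0,0,6],[0,0,6],[0,0,6],[0,0,6],[0,0,6]],"grip":[0,0,0,0,0,0,0,0,0,0]}'
python3 - <<'E'
from h import *
s=r.sense();print(s['tcp_pos'],s['joints'])
E
```

```text
time_s: 8.65
tcp_pos: [0.5207, -0.2434, 0.291]
ee_rot: [[-0.997, -0.078, -0.001], [-0.078, 0.997, 0.001], [0.001, 0.001, -1.0]]
wrist_force: [1.6, 0.3, -1.5]
gripper_width: 0.272
time_s: 9.48
tcp_pos: [0.4784, -0.0425, 0.3791]
ee_rot: [[-0.685, -0.728, -0.001], [-0.728, 0.685, 0.0], [0.0, 0.001, -1.0]]
wrist_force: [0.8, 0.3, -0.2]
gripper_width: 0.275
[ 0.47841975 -0.0424691   0.37905984] [ 1.43334522e+01  3.27894264e+00 -2.20626169e-01 -3.82491402e-02
 -8.65549653e+01 -5.75883855e+01]
```

```bash
python3 -m jog '{"delta_pos":[[-4.5,27,0],[-4.5,27,0],[-4.5,27,0],[-4.5,27,0],[-4.5,27,0],[-4.5,27,0],[0,0,0],[0,0,0]],"rot":[[0,0,5.3],[0,0,5.3],[0,0,5.3],[0,0,5.3],[0,0,5.3],[0,0,5.3],[0,0,0],[0,0,0]],"grip":[0,0,0,0,0,0,0,0]}'
python3 - <<'E'
from h import *
s=r.sense();print(s['tcp_pos'],s['wrist_force'])
t=cap('top')['frame'];b=cap('side')['frame']
cv2.imwrite('pics/z5.png',np.hstack([cv2.resize(t[160:290,55:215],None,fx=2.5,fy=2.5),cv2.resize(b[200:384,100:292],None,fx=2.08,fy=325/184)])[:,:,::-1])
E
```

```text
time_s: 10.15
tcp_pos: [0.4519, 0.1191, 0.3789]
ee_rot: [[-0.201, -0.98, -0.001], [-0.98, 0.201, -0.0], [0.001, 0.001, -1.0]]
wrist_force: [0.1, -0.1, -1.8]
gripper_width: 0.271
[0.45188048 0.11911645 0.37892754] [ 0.14406599 -0.11718442 -1.78538221]
```

View pics/z5.png

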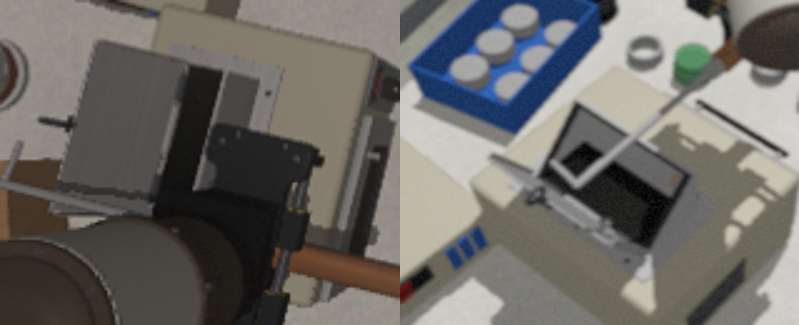

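The top crop shows the hook corner at (7,185), its tip at (15,145) and the ring at (54,122). The side crop shows the corner at (573,188), the tip at (532,176) and the ring at (537,197). I'll triangulate these.

Run:
```python
from h import *
a=cap('top');b=cap('side')
A=lambda x,y:(55+x/2.5,160+y/2.5)
C=lambda x,y:(100+(x-400)/2.08,200+y*184/325)
for n,p,q in (('corner',(7,186),(573,187)),('tip',(15,145),(532,177)),('eye',(54,122),(537,197))):
    P,e=tri(a,A(*p),b,C(*q)); print(n,P.round(4),round(e,4))
s=r.sense();T=s['tcp_pos'];R=s['ee_rot'];ux=-R[:,0];fy=-R[:,1]
hook=T+.2325*ux+.019*fy+[0,0,.026];print('hook pred',hook,'pix',proj(a,hook),proj(b,hook))
for ang in (1.0,1.09):
    o=np.array([.529,.2255,0]);ox=np.array([np.cos(np.radians(78.9)),np.sin(np.radians(78.9)),0]);q=np.radians(50)+ang
    E=o+(.07-.14*np.cos(q))*ox+[0,0,.207+.14*np.sin(q)]
    print('eye model',ang,E,proj(a,E),proj(b,E),E-hook)
print('seen eye pix',A(54,122),C(537,197))
f=a['frame'][195:225,68:92,:].astype(int).sum(2)//3
```

```text
corner [0.4992 0.3482 0.3993] 0.0047
tip [0.5367 0.3512 0.3908] 0.0122
eye [0.5517 0.3491 0.3307] 0.0029
hook pred [0.51886443 0.34105882 0.40526703] pix [[ 59.58432352 223.99770603]] [[177.09461841 296.69210209]]
eye model 1.0 [0.55048981 0.33503447 0.34066958] [[ 80.43174948 209.90894043]] [[169.08230434 303.33968178]] [ 0.03162538 -0.00602434 -0.06459745]
eye model 1.09 [0.55277034 0.34665844 0.3363876 ] [[ 76.56854041 208.84070872]] [[164.97768065 308.76202268]] [ 0.03390591  0.00559963 -0.06887943]
seen eye pix (76.6, 208.8) (165.8653846153846, 311.5323076923077)
```

Against the eye, the hook needs about +3 mm y and -63 mm z, plus about 34 mm of sideways travel. I'll come down beside the ring and look again up close.

```bash
python3 -m jog '{"delta_pos":[[0,3,-10],[0,0,-15],[0,0,-15],[0,0,-12],[0,0,-8],[0,0,-3],[0,0,0],[0,0,0]],"rot":[[0,0,0.5],[0,0,0],[0,0,0],[0,0,0],[0,0,0],[0,0,0],[0,0,0],[0,0,0]],"grip":[0,0,0,0,0,0,0,0]}'
python3 - <<'E'
from h import *
s=r.sense();print(s['tcp_pos'],s['wrist_force'])
a=cap('top');b=cap('side')
T=s['tcp_pos'];R=s['ee_rot'];ux=-R[:,0];fy=-R[:,1]
hook=T+.2325*ux+.019*fy+[0,0,.026];tip=hook+.015*fy;cor=hook-.019*fy
for p in (hook,tip,cor): print(p.round(4),proj(a,p).round(1),proj(b,p).round(1))
im=np.hstack([cv2.resize(a['frame'][195:245,55:105],(400,400),interpolation=2),cv2.resize(b['frame'][275:325,145:195],(400,400),interpolation=2)])
cv2.imwrite('pics/z6.png',im[:,:,::-1])
E
```

```text
time_s: 11.02
tcp_pos: [0.453, 0.1211, 0.3168]
ee_rot: [[-0.195, -0.981, 0.001], [-0.981, 0.195, 0.0], [-0.0, -0.001, -1.0]]
wrist_force: [0.5, 0.2, -1.1]
gripper_width: 0.274
[0.45302797 0.12108092 0.31678104] [ 0.45251505  0.19535444 -1.05484974]
[0.5171 0.3454 0.3429] [[ 74.4 224.6]] [[180.5 314.7]]
[0.5318 0.3425 0.3429] [[ 76.1 218.1]] [[174.9 310.1]]
[0.4984 0.3491 0.3428] [[ 72.3 232.9]] [[187.7 320.6]]
```

View pics/z6.png

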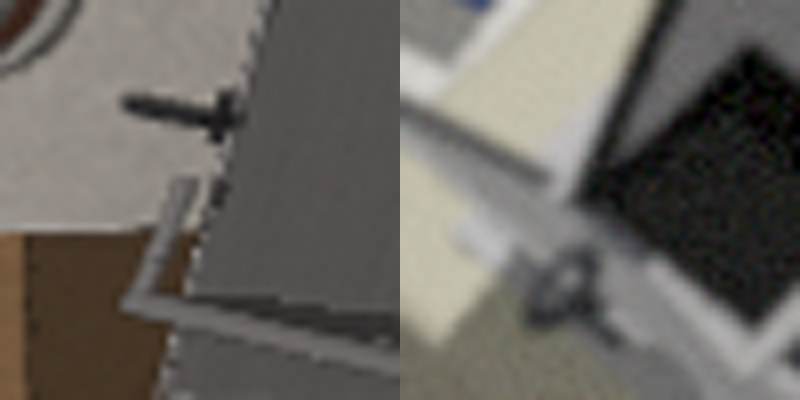

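The top crop shows the finger from (128,303) to (190,180) and the ring centred at (168,108). The side crop shows the ring at (560,285) and the finger from (645,262) to (740,370). Both match the kinematic prediction, so I'll compute the gap.

Run:
```python
from h import *
a=cap('top');b=cap('side')
E_,e=tri(a,(76.1,208.6),b,(165.0,310.6));print(E_,e)
m,e2=tri(a,(75.3,224.3),b,(187.5-(187.5-175.6)*.56,321-13.2*.56));print('hook seen',m,e2)
s=r.sense();T=s['tcp_pos'];R=s['ee_rot'];ux=-R[:,0];fy=-R[:,1]
hook=T+.2325*ux+.019*fy+[0,0,.026]
for E in (E_,np.array([.5528,.3467,.3364])):
  for h in (m,hook):
    d=E-h; print('along rod',d@ux,'along finger',d@fy,'dz',d[2])
print(ux,fy)
```

```text
[0.55258305 0.34905041 0.33345795] 0.0017173736194861472
hook seen [0.5177744  0.34330724 0.34297343] 0.00013149157770368802
along rod 0.012411233720000707 along finger 0.03301032222879122 dz -0.009515476889621455
along rod 0.010221714008156748 along finger 0.03428891889895173 dz -0.009814185390051744
along rod 0.010151061967406207 along finger 0.03368459350460891 dz -0.00657342759608065
along rod 0.007961542255562249 along finger 0.034963190174769426 dz -0.006872136096510939
[1.94992472e-01 9.80804270e-01 9.58884955e-04] [ 0.98080395 -0.19499346  0.00107805]
```

```bash
python3 -m jog '{"delta_pos":[[1,5.5,-4],[1,5.3,-4],[3.9,-0.8,0],[3.9,-0.8,0],[3.9,-0.8,0],[0,0,0],[0,0,0]],"rot":[[0,0,0],[0,0,0],[0,0,0],[0,0,0],[0,0,0],[0,0,0],[0,0,0]],"grip":[0,0,0,0,0,0,0]}'
python3 - <<'E'
from h import *
s=r.sense();print(s['tcp_pos'],s['wrist_force'])
a=cap('top');b=cap('side')
T=s['tcp_pos'];R=s['ee_rot'];ux=-R[:,0];fy=-R[:,1]
hook=T+.2325*ux+.019*fy+[0,0,.026]
d=np.array([.5526,.348,.335])-hook; print(d@ux,d@fy,d[2])
im=np.hstack([cv2.resize(a['frame'][195:245,55:105],(400,400),interpolation=2),cv2.resize(b['frame'][285:335,145:195],(400,400),interpolation=2)])
cv2.imwrite('pics/z7.png',im[:,:,::-1])
E
```

```text
time_s: 11.8
tcp_pos: [0.4667, 0.1295, 0.3082]
ee_rot: [[-0.196, -0.981, -0.0], [-0.981, 0.196, -0.0], [0.0, 0.0, -1.0]]
wrist_force: [0.5, -0.5, -1.3]
gripper_width: 0.276
[0.46667611 0.12947877 0.308249  ] [ 0.51886773 -0.47420258 -1.29872792]
-0.0013947946592310222 0.02252993995373612 0.0008046427525869038
```

View pics/z7.png

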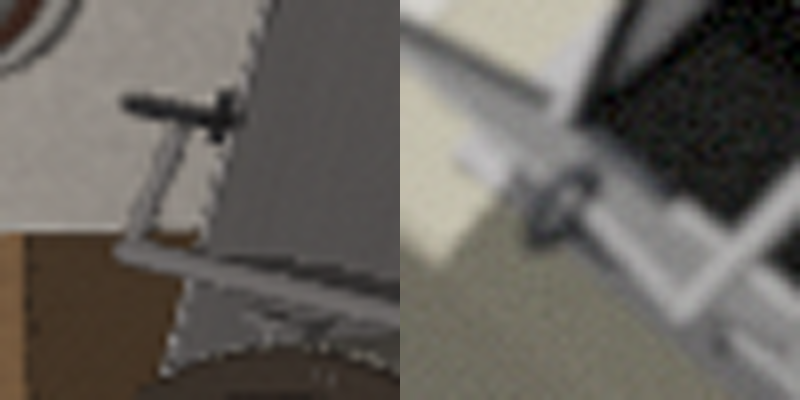

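In the top crop the tip is at (182,130), and the ring hole's centre is at (168,108), so it is about 5 mm short along the rod. The side crop agrees. I'll go +4 mm along the rod, then slide in.

```bash
python3 -m jog '{"delta_pos":[[0.8,3.9,0],[0,0,0],[2,-0.4,0],[2,-0.4,0],[2,-0.4,0],[2,-0.4,0],[2,-0.4,0],[0,0,0]],"rot":[[0,0,0],[0,0,0],[0,0,0],[0,0,0],[0,0,0],[0,0,0],[0,0,0],[0,0,0]],"grip":[0,0,0,0,0,0,0,0]}'; python3 -m jog '{"delta_pos":[[2,-0.4,0],[2,-0.4,0],[2,-0.4,0],[2,-0.4,0],[2,-0.4,0],[0,0,0],[0,0,0]],"rot":[[0,0,0],[0,0,0],[0,0,0],[0,0,0],[0,0,0],[0,0,0],[0,0,0]],"grip":[0,0,0,0,0,0,0]}'
python3 - <<'E'
from h import *
s=r.sense();print(s['tcp_pos'],s['wrist_force'],s['moment'])
a=cap('top');b=cap('side')
im=np.hstack([cv2.resize(a['frame'][195:245,55:105],(400,400),interpolation=2),cv2.resize(b['frame'][285:335,145:195],(400,400),interpolation=2)])
cv2.imwrite('pics/z8.png',im[:,:,::-1])
E
```

```text
time_s: 12.57
tcp_pos: [0.4776, 0.1314, 0.3082]
ee_rot: [[-0.195, -0.981, -0.0], [-0.981, 0.195, -0.0], [0.0, 0.0, -1.0]]
wrist_force: [0.2, 0.5, -1.9]
gripper_width: 0.276
time_s: 13.15
tcp_pos: [0.4872, 0.1295, 0.3083]
ee_rot: [[-0.195, -0.981, -0.0], [-0.981, 0.195, -0.0], [0.0, 0.0, -1.0]]
wrist_force: [-0.7, 0.5, -1.4]
gripper_width: 0.275
[0.48724533 0.1294556  0.30825125] [-0.65138192  0.50917611 -1.37260036] [ 0.04208907  0.13810367 -0.03285823]
```

View pics/z8.png

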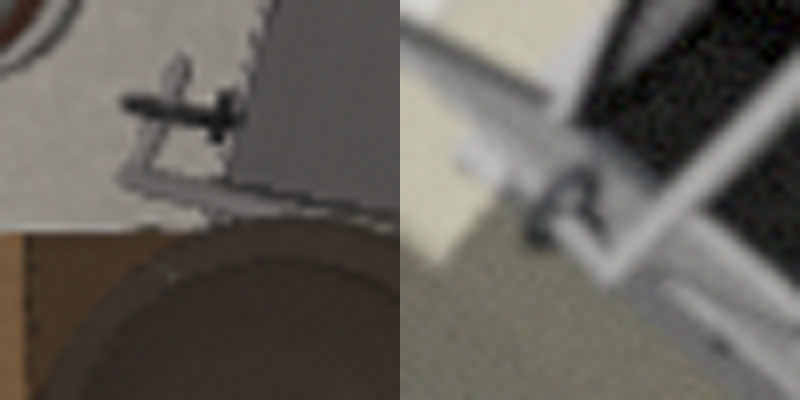

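The finger is through the ring: in the top crop the tip shows beyond it at (180,62), and the side crop shows the same. Now I'll pull the flap along its arc.

```bash
python3 -m jog '{"delta_pos":[[-1.17,-5.88,2],[-1.17,-5.88,2],[-1.17,-5.88,1.8],[-1.17,-5.88,1.5],[-1.17,-5.88,1.2],[-1.17,-5.88,0.9],[-1.17,-5.88,0.7],[-1.17,-5.88,0.4],[-1.17,-5.88,0.2],[-1.17,-5.88,0]],"rot":[[0,0,0],[0,0,0],[0,0,0],[0,0,0],[0,0,0],[0,0,0],[0,0,0],[0,0,0],[0,0,0],[0,0,0]],"grip":[0,0,0,0,0,0,0,0,0,0]}'
python3 - <<'E'
from h import *
s=r.sense();print(s['tcp_pos'],s['wrist_force'],s['moment'])
E
```

```text
time_s: 14.08
tcp_pos: [0.4754, 0.0701, 0.3192]
ee_rot: [[-0.195, -0.981, 0.0], [-0.981, 0.195, 0.0], [-0.0, -0.0, -1.0]]
wrist_force: [-0.0, 1.7, -2.5]
gripper_width: 0.275
[0.4754351  0.07010504 0.31917272] [-0.04741321  1.66789758 -2.49295923] [ 0.55711825 -0.00751096  0.12424954]
```

```bash
python3 -m jog '{"delta_pos":[[-1.17,-5.88,-0.4],[-1.17,-5.88,-0.7],[-1.17,-5.88,-0.9],[-1.17,-5.88,-1.2],[-1.17,-5.88,-1.4],[-1.17,-5.88,-1.7],[-1.17,-5.88,-2],[-1.17,-5.88,-2.2]],"rot":[[0,0,0],[0,0,0],[0,0,0],[0,0,0],[0,0,0],[0,0,0],[0,0,0],[0,0,0]],"grip":[0,0,0,0,0,0,0,0]}'
python3 - <<'E'
from h import *
s=r.sense();print(s['tcp_pos'],s['wrist_force'],s['moment'])
a=cap('top');R=a['frame'];T=s['tcp_pos']
E
```

```text
time_s: 14.75
tcp_pos: [0.466, 0.0231, 0.3084]
ee_rot: [[-0.195, -0.981, 0.0], [-0.981, 0.195, 0.0], [-0.0, -0.0, -1.0]]
wrist_force: [-0.1, 0.9, -3.1]
gripper_width: 0.272
[0.46599433 0.02310509 0.30835197] [-0.13972247  0.85488321 -3.10678429] [0.60058351 0.0243717  0.00529322]
```

```bash
python3 -m jog '{"delta_pos":[[-1.03,-5.2,-2.5],[-1.03,-5.2,-2.8],[-1.03,-5.2,-3],[-1.03,-5.2,-3.2],[-1.03,-5.2,-3.4],[-0.8,-4,-2.7],[0,0,0]],"rot":[[0,0,0],[0,0,0],[0,0,0],[0,0,0],[0,0,0],[0,0,0],[0,0,0]],"grip":[0,0,0,0,0,0,0]}'
python3 - <<'E'
from h import *
s=r.sense();print(s['tcp_pos'],s['wrist_force'],s['moment'])
b=cap('side')
cv2.imwrite('pics/z9.png',np.hstack([cv2.resize(b['frame'][220:384,130:300],(510,492),interpolation=2)])[:,:,::-1])
E
```

```text
time_s: 15.38
tcp_pos: [0.4596, -0.0071, 0.2903]
ee_rot: [[-0.196, -0.981, -0.001], [-0.981, 0.196, -0.0], [0.001, 0.001, -1.0]]
wrist_force: [0.5, 0.3, -0.2]
gripper_width: 0.271
[ 0.45960657 -0.00710822  0.29027387] [ 0.50538179  0.31605107 -0.18601426] [0.21040002 0.03572743 0.01046523]
```

```bash
for i in 1 ; do python3 -m jog '{"delta_pos":[[-0.31,-1.57,-1.2],[-0.31,-1.57,-1.2],[0,0,0],[0,0,0]],"rot":[[0,0,0],[0,0,0],[0,0,0],[0,0,0]],"grip":[0,0,0,0]}'|egrep 'tcp|force'; done;  python3 -m jog '{"delta_pos":[[-0.31,-1.57,-1],[-0.2,-1,-0.6],[0,0,0],[0,0,0]],"rot":[[0,0,0],[0,0,0],[0,0,0],[0,0,0]],"grip":[0,0,0,0]}'|egrep 'tcp|force'
```

```text
tcp_pos: [0.4603, -0.0086, 0.2888]
wrist_force: [1.0, 6.0, -1.4]
tcp_pos: [0.4599, -0.0108, 0.2872]
wrist_force: [1.4, 5.7, -1.1]
```

```bash
python3 -m jog '{"delta_pos":[[-0.2,-1,-0.7],[0,0,0],[0,0,0]],"rot":[[0,0,0],[0,0,0],[0,0,0]],"grip":[0,0,0]}'|egrep 'tcp|force';python3 -m jog '{"delta_pos":[[-0.2,-1,-0.7],[0,0,0],[0,0,0]],"rot":[[0,0,0],[0,0,0],[0,0,0]],"grip":[0,0,0]}'|egrep 'tcp|force'; python3 -m jog '{"delta_pos":[[-0.2,-1,-0.7],[0,0,0],[0,0,0]],"rot":[[0,0,0],[0,0,0],[0,0,0]],"grip":[0,0,0]}'|egrep 'tcp|force'
```

```text
tcp_pos: [0.4589, -0.013, 0.2863]
wrist_force: [0.5, 1.3, -1.8]
tcp_pos: [0.4583, -0.0146, 0.2855]
wrist_force: [0.6, 1.6, -1.0]
tcp_pos: [0.4586, -0.0149, 0.2849]
wrist_force: [0.8, 3.0, -1.4]
```

```bash
python3 -m jog '{"delta_pos":[[-0.2,-1,-0.3],[0,0,0],[0,0,0]],"rot":[[0,0,0],[0,0,0],[0,0,0]],"grip":[0,0,0]}'|egrep 'tcp|force';python3 -m jog '{"delta_pos":[[-0.2,-1,-0.3],[0,0,0],[0,0,0]],"rot":[[0,0,0],[0,0,0],[0,0,0]],"grip":[0,0,0]}'|egrep 'tcp|force'; python3 -m jog '{"delta_pos":[[-0.1,-0.7,-0.2],[0,0,0],[0,0,0]],"rot":[[0,0,0],[0,0,0],[0,0,0]],"grip":[0,0,0]}'|egrep 'tcp|force'
```

```text
tcp_pos: [0.4588, -0.0151, 0.2846]
wrist_force: [0.2, 5.4, -1.7]
tcp_pos: [0.4591, -0.0153, 0.2843]
wrist_force: [1.7, 7.6, -1.9]
tcp_pos: [0.4593, -0.0154, 0.2841]
wrist_force: [1.6, 9.9, -2.0]
```

```bash
python3 -m jog '{"delta_pos":[[-0.1,-0.7,0],[0,0,0],[0,0,0]],"rot":[[0,0,0],[0,0,0],[0,0,0]],"grip":[0,0,0]}'|egrep 'tcp|force';python3 -m jog '{"delta_pos":[[-0.1,-0.4,0],[0,0,0],[0,0,0],[0,0,0]],"rot":[[0,0,0],[0,0,0],[0,0,0],[0,0,0]],"grip":[0,0,0,0]}'|egrep 'tcp|force'
```

```text
tcp_pos: [0.4595, -0.0156, 0.2841]
wrist_force: [1.8, 10.9, -2.1]
tcp_pos: [0.4596, -0.0156, 0.2841]
wrist_force: [2.8, 11.7, -1.6]
```

```bash
python3 -m jog '{"delta_pos":[[-0.1,-0.4,0],[0,0,0],[0,0,0],[0,0,0],[0,0,0],[0,0,0]],"rot":[[0,0,0],[0,0,0],[0,0,0],[0,0,0],[0,0,0],[0,0,0]],"grip":[0,0,0,0,0,0]}'|egrep 'tcp|force'
python3 - <<'E'
from h import *
s=r.sense();print(s['time_s'])
a=cap('top');b=cap('side')
cv2.imwrite('pics/z9.png',np.hstack([cv2.resize(a['frame'][165:275,75:215],(400,314),interpolation=2),cv2.resize(b['frame'][220:350,130:296],(400,314),interpolation=2)])[:,:,::-1])
T=s['tcp_pos'];R=s['ee_rot'];ux=-R[:,0];fy=-R[:,1]
hook=T+.2325*ux+.019*fy+[0,0,.026]
o=np.array([.529,.2255,0]);ox=np.array([np.cos(np.radians(78.9)),np.sin(np.radians(78.9)),0]);print('hook in oven x,z',(hook-o)@ox,hook[2])
E
```

```text
tcp_pos: [0.4597, -0.0157, 0.2841]
wrist_force: [1.5, 13.5, -2.4]
18.6833
hook in oven x,z -0.017527218075863174 0.31192289739991524
```

View pics/z9.png

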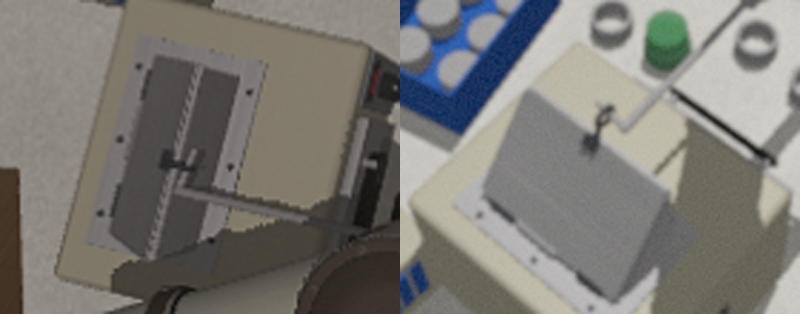

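The flap lies shut on the cowl in both views, and the force trace shows the latch peak (6 N), then the drop, then a firm stop at about 13 N. Now I'll ease off to the middle of the hole.

```bash
python3 -m jog '{"delta_pos":[[0.3,1.5,0],[0.3,1.5,0],[0.3,1.5,0],[0,0,0],[0,0,0]],"rot":[[0,0,0],[0,0,0],[0,0,0],[0,0,0],[0,0,0]],"grip":[0,0,0,0,0]}'|egrep 'tcp|force'; python3 -m jog '{"delta_pos":[[0.3,1.3,0.5],[0.3,1.3,0.5],[0.2,1,0.5],[0,0,0],[0,0,0]],"rot":[[0,0,0],[0,0,0],[0,0,0],[0,0,0],[0,0,0]],"grip":[0,0,0,0,0]}'|egrep 'tcp|force'
```

```text
tcp_pos: [0.4586, -0.0148, 0.2841]
wrist_force: [1.0, 3.9, -1.6]
tcp_pos: [0.4592, -0.0114, 0.2855]
wrist_force: [0.4, -0.1, -2.0]
```

```bash
python3 -m jog '{"delta_pos":[[0.3,1.5,0.5],[-2,0.4,0],[-2,0.4,0],[-2,0.4,0],[-2,0.4,0],[-2,0.4,0],[0,0,0]],"rot":[[0,0,0],[0,0,0],[0,0,0],[0,0,0],[0,0,0],[0,0,0],[0,0,0]],"grip":[0,0,0,0,0,0,0]}'|egrep 'tcp|force'; python3 -m jog '{"delta_pos":[[-3,0.6,0],[-3,0.6,0],[-3,0.6,0],[-3,0.6,0],[0,0,0]],"rot":[[0,0,0],[0,0,0],[0,0,0],[0,0,0],[0,0,0]],"grip":[0,0,0,0,0]}'|egrep 'tcp|force'
```

```text
tcp_pos: [0.4492, -0.0076, 0.2862]
wrist_force: [-0.0, 0.1, -1.8]
tcp_pos: [0.437, -0.0052, 0.2862]
wrist_force: [0.7, 0.4, -2.1]
```

```bash
python3 -m jog '{"delta_pos":[[-6,1.2,0],[-8,1.6,0],[-8,1.6,0],[0,0,20],[0,0,30],[0,0,30],[0,0,10],[6,-10,0],[6,-15,0],[6,-15,0]],"rot":[[0,0,0],[0,0,0],[0,0,0],[0,0,0],[0,0,0],[0,0,0],[0,0,0],[0,0,-4.3],[0,0,-5],[0,0,-5]],"grip":[0,0,0,0,0,0,0,0,0,0]}'|egrep 'tcp|force'; python3 -m jog '{"delta_pos":[[8,-20,0],[8,-20,0],[8,-20,0],[8,-20,0],[8,-20,0],[8,-20,0],[8,-20,0],[8,-20,0],[8,-20,0],[8,-20,0]],"rot":[[0,0,-6],[0,0,-6],[0,0,-6],[0,0,-6],[0,0,-6],[0,0,-6],[0,0,-6],[0,0,-6],[0,0,-6],[0,0,-6]],"grip":[0,0,0,0,0,0,0,0,0,0]}'
python3 - <<'E'
from h import *
s=r.sense();print(s['tcp_pos'],s['ee_rot'][:,0],s['wrist_force'])
E
```

```text
tcp_pos: [0.4331, -0.0408, 0.3758]
wrist_force: [0.1, -0.2, -2.4]
time_s: 22.28
tcp_pos: [0.5134, -0.2413, 0.3753]
ee_rot: [[-0.997, -0.073, -0.001], [-0.073, 0.997, 0.001], [0.001, 0.001, -1.0]]
wrist_force: [-1.0, -0.5, -2.0]
gripper_width: 0.27
[ 0.51339211 -0.24128859  0.3752578 ] [-0.99736331 -0.07256126  0.00113971] [-0.95086388 -0.50143948 -1.99402521]
```

Before placing, I'll measure the rod in the hand for slip along, yaw or pitch, using the wrist camera and the top view.

```bash
python3 -m jog '{"delta_pos":[[8.5,-2.6,0],[0,0,0],[0,0,0]],"rot":[[0,0,0.3],[0,0,0],[0,0,0]],"grip":[0,0,0]}'|egrep 'tcp|rot'
python3 - <<'E'
from h import *
c=cap('wrist');s=r.sense();T=s['tcp_pos'];R=s['ee_rot'];print(T)
F=c['frame'].astype(int)
m=(F[...,0]>1.9*F[...,2])&(F[...,0]>1.5*F[...,1])&(F[...,0]>40);m[:,:190]=0;m[:,320:]=0
ys,xs=np.nonzero(m);print('rows',ys.min(),ys.max())
zt=T[2]+.026+.011
for y in list(range(ys.min()+2,ys.max(),25)):
    x=xs[ys==y]
    if len(x)<5: continue
    p=plane(c,[(x.min(),y),(x.max()+1,y)],zt); q=(p-T)@R; print(y,x.min(),x.max(),'toolx,y',(q.mean(0)*1000).round(1),'w',round(abs(q[1,1]-q[0,1])*1000,1))
# top view: bright shaft, predicted hook points
a=cap('top');b=cap('side');ux=-R[:,0];fy=-R[:,1];o=T+[0,0,.026]
for n,P in (('end',o-.12*ux),('corner',o+.235*ux),('tip',o+.23*ux+.034*fy)): print(n,proj(a,P).round(1),proj(b,P).round(1))
cv2.imwrite('pics/t2.png',a['frame'][:,:,::-1]);cv2.imwrite('pics/s2.png',b['frame'][:,:,::-1])
E
```

```text
tcp_pos: [0.5219, -0.2428, 0.3751]
ee_rot: [[-0.996, -0.084, -0.002], [-0.084, 0.996, 0.001], [0.002, 0.001, -1.0]]
[ 0.52176164 -0.24260223  0.37564246]
rows 0 318
2 229 285 toolx,y [112.9   0.5 -36.9] w 22.3
27 230 284 toolx,y [104.1   0.5 -36.9] w 22.0
52 230 284 toolx,y [ 94.9   0.5 -36.9] w 22.4
77 231 283 toolx,y [ 85.2   0.5 -36.9] w 22.1
102 231 283 toolx,y [ 75.2   0.5 -36.9] w 22.5
127 232 282 toolx,y [ 64.8   0.5 -36.9] w 22.2
152 233 281 toolx,y [ 53.8   0.5 -36.9] w 21.8
177 233 281 toolx,y [ 42.4   0.5 -37. ] w 22.3
202 234 280 toolx,y [ 30.4   0.5 -37. ] w 21.9
227 233 281 toolx,y [ 17.9   0.5 -37. ] w 23.3
252 234 280 toolx,y [  4.7   0.5 -37. ] w 22.9
302 236 277 toolx,y [-23.6   0.2 -37. ] w 21.5
end [[347.8 290.5]] [[353.5 121.8]]
corner [[334.1 116.9]] [[220.7  86.2]]
tip [[350.6 118.2]] [[228.   79.2]]
```

The rod is level and straight in the hand. I'll check lengthwise slip by differencing the top view near the predicted hook position.

Run:
```python
import cv2,numpy as np
for f,g,(x0,x1,y0,y1) in (('pics/t2.png','pics/top0.png',(322,362,106,130)),):
    a=cv2.imread(f,0).astype(int);b=cv2.imread(g,0).astype(int)
    d=(a-b)[y0:y1,x0:x1]
    print(x0,y0)
    for i,row in enumerate(d): print(y0+i,''.join('#' if v<-20 else '+' if v>20 else '-' if v<-10 else '.' for v in row))
```

```text
322 106
106 ........................................
107 ........................................
108 ........................................
109 ........................................
110 ........................................
111 ........................................
112 ........................................
113 ........................................
114 ........................................
115 .............-..........................
116 ...........-###-#-......................
117 ...........#########-----##-#-..........
118 ...........####################.........
119 ...........#####-##-###########.........
120 ...........####-.........--##-..........
121 ............###-........................
122 ...........-###-........................
123 ...........-###-........................
124 ...........-####........................
125 ............####........................
126 ...........-####........................
127 ............####........................
128 ............####-.......................
129 ............####-.......................
```

The hook corner is at (335,118) against a predicted (334,117), so slip is about 2 mm or less. I'll lower it into the rest.

```bash
python3 -m jog '{"delta_pos":[[0,-1.3,-35],[0,0,-35],[0,0,-35],[0,0,-35],[0,0,-35],[0,0,-35],[0,0,-35],[0,0,-35],[0,0,-15],[0,0,0]],"rot":[[0,0,-0.3],[0,0,0],[0,0,0],[0,0,0],[0,0,0],[0,0,0],[0,0,0],[0,0,0],[0,0,0],[0,0,0]],"grip":[0,0,0,0,0,0,0,0,0,0]}'; python3 -m jog '{"delta_pos":[[0,0,0],[0,0,-10],[0,0,-15],[0,0,-15],[0,0,-10],[0,0,-5],[0,0,0],[0,0,0]],"rot":[[0,0,0],[0,0,0],[0,0,0],[0,0,0],[0,0,0],[0,0,0],[0,0,0],[0,0,0]],"grip":[0,0,0,0,0,0,0,0]}'
```

```text
time_s: 23.52
tcp_pos: [0.5189, -0.2432, 0.0772]
ee_rot: [[-0.997, -0.078, -0.008], [-0.078, 0.997, 0.002], [0.008, 0.003, -1.0]]
wrist_force: [-0.8, -0.6, -1.5]
gripper_width: 0.274
time_s: 24.18
tcp_pos: [0.5228, -0.2449, 0.0268]
ee_rot: [[-0.997, -0.078, 0.001], [-0.078, 0.997, -0.001], [-0.001, -0.001, -1.0]]
wrist_force: [0.3, -0.2, -1.6]
gripper_width: 0.274
```

```bash
python3 -m jog '{"delta_pos":[[0,0.6,-3],[0,0,-2],[0,0,-1],[0,0,0],[0,0,0]],"rot":[[0,0,0],[0,0,0],[0,0,0],[0,0,0],[0,0,0]],"grip":[0,0,0,0,0]}'|egrep 'tcp|force'; python3 -m jog '{"delta_pos":[[0,0,-0.8],[0,0,0],[0,0,0]],"rot":[[0,0,0],[0,0,0],[0,0,0]],"grip":[0,0,0]}'|egrep 'tcp|force'
```

```text
tcp_pos: [0.5222, -0.2442, 0.0202]
wrist_force: [-0.2, 0.0, -2.0]
tcp_pos: [0.5224, -0.2442, 0.0197]
wrist_force: [-0.9, 0.0, 1.0]
```

Contact: the weight has come off the wrist. Next I'll open, let it settle and retreat straight up.

```bash
python3 -m jog '{"delta_pos":[[0,0,0],[0,0,0],[0,0,0],[0,0,0],[0,0,0],[0,0,0],[0,0,0],[0,0,0],[0,0,0],[0,0,0]],"rot":[[0,0,0],[0,0,0],[0,0,0],[0,0,0],[0,0,0],[0,0,0],[0,0,0],[0,0,0],[0,0,0],[0,0,0]],"grip":[80,80,80,80,80,80,80,80,80,80]}'|egrep 'tcp|force|wid'; python3 -m jog '{"delta_pos":[[0,0,5],[0,0,15],[0,0,20],[0,0,30],[0,0,30],[0,0,30],[0,0,10],[0,0,0],[0,0,0],[0,0,0]],"rot":[[0,0,0],[0,0,0],[0,0,0],[0,0,0],[0,0,0],[0,0,0],[0,0,0],[0,0,0],[0,0,0],[0,0,0]],"grip":[80,80,80,80,80,80,80,80,80,80]}'
python3 - <<'E'
from h import *
c=cap('wrist');F=c['frame'].astype(int)
m=(F[...,0]>1.9*F[...,2])&(F[...,0]>1.5*F[...,1])&(F[...,0]>40); m[:,:200]=0;m[:,310:]=0
ys,xs=np.nonzero(m); print(ys.min(),ys.max())
for y in (60,110,160,210):
    x=xs[ys==y]
    if len(x): print(y,x.min(),x.max(),plane(c,[((x.min()+x.max()+1)/2,y)],.057)[0])
print('ends',plane(c,[(256,ys.min()),(256,ys.max())],.052))
t=cap('top')['frame'];cv2.imwrite('pics/t3.png',t[:,:,::-1]);s=cap('side')['frame'];cv2.imwrite('pics/s3.png',s[:,:,::-1])
for f,g,(x0,x1,y0,y1) in (('t3','top0',(305,335,145,175)),):
    a=cv2.imread(f'pics/{f}.png',0).astype(int);b=cv2.imread(f'pics/{g}.png',0).astype(int)
    print('hook region max diff',np.abs(a-b)[y0:y1,x0:x1].max(), np.abs(a-b)[y0:y1,x0:x1].mean())
    # others: mean diff in patches (core, core, core, jar, bobbin, caliper, spool)
    for n,(x,y) in dict(c0=(259,171),c1=(275,226),c2=(266,253),jar=(259,196),bob=(277,135),cal=(382,185),spool=(391,256)).items():
        print(n,np.abs(a-b)[y-10:y+10,x-10:x+10].mean().round(1),end=' ')
# flap closed: compare shut-view crop in side with the bedded one
E
```

```text
tcp_pos: [0.5222, -0.2441, 0.0193]
wrist_force: [0.2, -0.7, -0.2]
gripper_width: 0.788
time_s: 26.52
tcp_pos: [0.521, -0.2438, 0.1578]
ee_rot: [[-0.997, -0.077, -0.003], [-0.077, 0.997, 0.001], [0.003, 0.001, -1.0]]
wrist_force: [-0.7, 0.3, -1.3]
gripper_width: 0.8
46 229
60 243 269 [ 0.41415891 -0.25190121  0.057     ]
110 244 269 [ 0.45378146 -0.24841178  0.057     ]
160 244 268 [ 0.497027   -0.24550057  0.057     ]
210 245 268 [ 0.54426106 -0.24138296  0.057     ]
ends [[ 0.40292485 -0.25318613  0.052     ]
 [ 0.56562511 -0.2406918   0.052     ]]
hook region max diff 43 4.99
c0 3.7 c1 20.4 c2 21.4 jar 24.0 bob 2.0 cal 2.4 spool 3.3
```

Rod home within about 2 mm. The core1, core2 and jar patches differ, possibly from the arm's shadow, so I'll check those and the flap in the side view.

Run:
```python
import cv2,numpy as np
s0=cv2.imread('pics/side0.png');s3=cv2.imread('pics/s3.png')
z=cv2.imread('pics/z9.png')[:,400:]
q=cv2.resize(s3[220:350,130:296],(400,314),interpolation=2)
d=np.abs(z.astype(int)-q).mean(2)
print('flap patch vs bedded',d[120:260,100:240].mean(),'vs open',np.abs(cv2.resize(s0[220:350,130:296],(400,314),interpolation=2).astype(int)-q).mean(2)[120:260,100:240].mean())
# flap top-edge registration
w=np.float32; print('phase shift flap',cv2.phaseCorrelate(w(cv2.cvtColor(z,6)[60:300,60:290]),w(cv2.cvtColor(q,6)[60:300,60:290])))
for n,(x,y) in dict(c0=(218,229),jar=(241,237),c1=(278,238),c2=(301,257)).items():
    t=cv2.cvtColor(s0,6)[y-11:y+12,x-13:x+14]; R=cv2.matchTemplate(cv2.cvtColor(s3,6)[y-26:y+27,x-28:x+29],t,cv2.TM_CCOEFF_NORMED); _,v,_,l=cv2.minMaxLoc(R); print(n,'shift px',l[0]-15,l[1]-15,round(v,2))
from station import r
print(r.sense()['wrist_force'],np.abs(r.sense()['joint_velocities']).max())
```

```text
flap patch vs bedded 2.2711904761904758 vs open 62.39590136054422
phase shift flap ((-0.02092223702332774, -0.062473119268815935), 0.6022213288148244)
c0 shift px 0 0 1.0
jar shift px 0 0 1.0
c1 shift px 1 -1 0.72
c2 shift px 0 0 0.97
[ 0.59760735  0.58106213 -0.20397345] 0.49387229200865557
```

```bash
python3 -c "
from station import finish_job
print(finish_job())"
```

```text
the job is handed in; nothing more can be done
None
```

The flap is shut and its seal bedded, the rod is back in its rest, and the job is handed in at about 26.5 s of the 64 s allowed. `finish_job()` gave no verdict.

**What I did:** I took the rod from its rest, slid the hook sideways through the eye and pulled the flap over along its arc. The force rose to 6 N, dropped to 1.3 N as the latch gave way, then rose against a firm stop. I held a pull of about 12–13.5 N there, unhooked, and laid the rod back with the gripper clear of it.

**Last checks:**
- **Flap:** the side view matches the picture taken while I was pulling on the seal, with a shift under 0.1 px. There is no direct reading of the flap angle.
- **Rod:** it lies within about 2–3 mm of its starting place and keeps the same direction. I did not measure its height or level after letting go.
- **Other things:** core0, core2 and the jar show no shift in the side view. Bobbin, caliper and spool look unchanged from above. Core1 matched only weakly (0.72, within about 1 px or 2 mm), probably because of the arm's shadow.

**What went wrong or disagreed:**
- **First two grasps closed on nothing:** on the first I lifted before the jaws had shut. On the second, the pictures put the fingertips about 35 mm higher than the documented geometry. Going 33 mm lower gave a firm grip, and the rod was not disturbed.
- **Hook position at the shut flap:** the computed hook position was several millimetres off where I expected it. It was still within the hook-to-eye tolerance, and the force trace was clear, so I relied on that.

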